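# Tag the pot and hold its bayonet lid at half-way

### The arm

A 6-joint arm with a two-finger parallel gripper is mounted at the origin on a cart in front of the work surface, level with it; the furniture and walls round the work are solid. World frame = base frame: x ahead of the robot, y to its left, z up, the work surface at z = 0. Lengths are in m, angles in degrees, forces in N, time in s.
With the tool pointing down it reaches from about 0.35 to 0.875 m from the base axis. Payload 4.2 kg.
Tool frame: the origin (TCP) lies midway between the tips of the shut fingers; the grasp point (between the pads) lies 19 mm behind it; z points along the fingers, y is the line along which they close (so a half turn about z gives the same grasp; the last joint's range is limited). The gripper opens to 85 mm and grips with 20 to 120 N. Pads are 22 mm wide; open, the fingers measure 114 mm over their backs; the gripper's body (76 mm by 85 mm) begins 54 mm behind the grasp point. The pads swing forward as they close: fully open they stand 13 mm farther back than shut.
Start: joints at [-48.839, 22.042, 0.453, 0, -68.411, -14.817], TCP at [0.277, -0.56, 0.231] pointing down, gripper open.
Joint ranges: [-179.83, 179.83], [-69.29, 118.12], [-61.27, 80.66], [-181.25, 117.63], [-171.15, -9.14], [-177.46, 177.46]. Speed limits (degrees/s): [159.86, 159.86, 180, 180, 180, 180].

### API

Orientations are given as [roll, pitch, yaw] about the fixed x, y, z axes, in that order (R = Rz(yaw) Ry(pitch) Rx(roll)).
In Python, from plant import r, eyes, workorder, finder gives the robot as it stands. The module is installed in compiled form; this text tells all that it offers.
- The arm moves only by the tool arm_command, never from a script. Its argument "deltas" is a list of rows, each a list of 5 numbers: the shift along the tool's x, y, z in m, then the turn about the tool's z in degrees, then the closure, from 0 (fully open) to 1 (shut). A call has 1 to 5 rows; each row is the pose to reach, as a shift and turn from the pose commanded when the call began, along the tool's axes at that moment; what a row does not reach only later rows make up. A row lasts 1/8 s, in which the tool goes at most 62.5 mm and 10.7 degrees, less where a joint would pass 70% of its speed; a pose out of reach is approached as far as the arm can. A call with a gripper value outside its range is refused whole. The fingers move at their own pace and stop on an object; "newtons" is the grip in N (left out, the last holds). Time passes only in rows, so rows that repeat a pose let the fingers close. It gives the time, the measured TCP pose, the force, the opening and the grip force at its end, in the units of the state.
- r.observe(): the state, without advancing time (a new reading comes with each control period).
- eyes.snapshot(name): name is "side" or "top" or "wrist"; returns (picture, depth): 400x640x3 uint8, red, green, blue; 400x640 float32, m along the optical axis (not along the pixel's ray), 0 where there is no reading.
- eyes.camera_model(name): a dict with "intrinsics" (3x3 intrinsics, pixels), "position" and "orientation" of the camera in the world; the wrist camera has in their place "T_tool_cam" (4x4, takes a point from camera to tool coordinates, whose origin is the TCP and whose axes are the flange's). Camera axes: x right, y down, z forward; pixel columns grow to the right and rows downward; lengths in m; the calibration is good to about 2 mm. The wrist camera is an equidistant fisheye: a pixel r from the principal point sees the ray r / f radians off the axis. A picture is of the moment at which its call begins: read the wrist's pose just before it. camera_model takes no time and is no camera call.
- workorder.hand_in(): hands the job in; it is judged then, once.
Trained networks look in the newest picture that a camera, given by its name, has taken for a name from the list of things; names that differ only in an ending like _2 or _b are one class to them, and where a whole thing is asked for, a point or a joint stands for the part that bears it (a point fixed in the world has none). Each returns a list of dicts, best first, with "confidence" (0 to 1); they miss things now and then, are a little off and sometimes report something else, mostly with a low value. They report only what shows in the picture. A call takes as long as a camera call.
- finder.cut_out(camera, thing): "mask" (400x640 bool, what is visible of it) and "pixel" ([row, column] in pixels, amid what is visible of it).
- finder.spot_point(camera, thing): "pixel" ([row, column] in pixels: a listed point, or the origin of a listed thing).
The state is a dict: "time_s": time; "joint_positions": joint angles; "dq": joint speeds; "joint_efforts": joint torques, N m; "tcp_pos": TCP position; "eef_rot": TCP orientation; "wrist_force": force on the tool from outside, world axes, zero at the start; "wrist_torque": the same for the moment, N m; "gripper_width": opening from 0.0 (shut) to 1.0 (fully open); "grip_force": force on a finger pad.
Only numpy, scipy, OpenCV 4.12 (cv2) and the standard library are available. Lean on these libraries where they do the work, as an engineer would, in place of code of your own. Each camera call takes 0.05 s, during which the arm holds its last target. There are 200 camera calls.

### The job

Get the steel pot ready for venting: take the sprung clip off its stand and clip it onto the upright tag plate beside the pot, pushed well down over the plate's edge and let go. Then lower the lid squarely into the pot's bayonet mouth until it is fully down, turn it clockwise (seen from above) against the spring until its pointer nibs stand at the half-way ribs on the pot, never as far as the ball catch where it would click locked, and finish while still holding the lid's grip bar there, because the lid springs back if let go. Leave the kidney dish, dropper bottle, cup and brush where they are.

Things in the scene. Friction and masses are not known exactly. Their poses are not given: they have to be found in the camera images.
- clip_mid (a point): Steel clip like a clothes peg, upright, 20 mm wide (y), 68 mm tall, 45 g; point half-way up, 33 mm above the jaw tips, 5 mm above the pivot. z up; levers and jaws move along x. Levers slant: 18 mm apart outside at the pivot, 36 mm at the upper ends. Grasp them across x, 15 to 28 mm above this point. Frame is on one half: leans up to 0.25 rad about y while squeezed
- clip_tips (a point): Lower end of the clip's jaws, same axes. About 10 N on the levers opens the jaws, fully (13 mm apart) when the levers are 20 mm wide, parallel, at a stop. Starts clipped near the middle of the stand's plate, tips 14 mm below its upper edge. On a plate the tips can go at most 24 mm below its edge
- clip_jaw (a joint): Opening angle of the clip, rad: 0 with a 3 mm plate between the jaws, -0.1 shut on nothing, 0.42 squeezed fully open
- stand_top (a point): Middle of the upper edge of the stand's upright steel plate, 45 mm above the worktop: plate 3 mm thick along x, 36 mm along y; z up. The grey foot of the stand is 62 x 50 x 12 mm. Fixed to the worktop
- tag_top (a point): Middle of the upper edge of the tag plate: upright steel plate on the pot's foot, 84 mm from the pot's axis on its -y side, edge 45 mm above the worktop, 3 mm thick along x, 32 mm long along y (radial), free for 37 mm below its edge; z up, axes parallel to those of pot_mouth. Fixed
- pot_mouth (a point): Centre of the pot's mouth at the top of the rim, 80 mm above the worktop, z up. Fixed steel can, 96 mm diameter. The mouth is a 60 mm hole in a lip 6 mm thick, with two gaps for the lid's lugs along +x and -x. Lugs below the lip turn clockwise only (from the +x gap towards -y); stops block them the other way
- pot_gap (a point): Middle of the gap in the lip on the +x side, at rim height; the other gap is opposite. Each gap is about 18 mm wide across and reaches out to 38 mm from the pot's axis
- half_mark (a point): Same point as pot_mouth, z up, but x points through the two opposite half-way ribs: upright ribs 11 mm long, 4 mm thick outside the rim, 0.785 rad clockwise (from above) from the gaps
- ball_catch (a point): Top of a small sprung steel ball standing 3 mm out of the rim, 1.22 rad clockwise from the +x gap; the lid's nib clicks over it into lock
- lock_ring (a joint): Turn of the sprung ring under the lip, rad: 0 at rest, grows clockwise. The lid's lugs meet it after about 0.17 rad of turn and push it; counter-torque 0.11 N m at first, 0.18 N m at half-way, where it reads about 0.61. The nib meets the ball at about 0.95; stop at 1.25
- lid_grip (a point): Centre of the lid's black grip bar, 60 mm long along x, 14 mm thick along y, 28 mm tall, z up. Lid 61 mm tall, about 150 g. This point is 28 mm above the top and 33 mm above the underside of the flange (84 mm diameter, 5 mm thick). Fully down, the flange lies on the rim, this point 33 mm above pot_mouth. Half a turn of the lid makes no difference
- lid_foot (a point): Centre of the lid's underside, same axes: the lower end of a plug 56 mm across, 14 mm deep below the flange, with two lugs 12 mm wide, 6 mm high, out to 35 mm along +x and -x. Nibs on the flange edge reach 50 mm, in line with lugs and bar. The lid starts standing on the worktop on this plug
- kidney_dish: Stainless kidney dish, 87 x 195 x 35 mm, bystander at the back
- oil_dropper: Small brown dropper bottle, 33 mm across, 102 mm tall, bystander at the back left
- cup_white: Small white waisted mixing cup, 42 mm across, 32 mm tall, bystander near the front edge
- nail_brush: White nail brush, 36 x 98 x 32 mm, bystander near the front edge

How it is judged (in metres and radians):
On the way, in this order (a step that is already met when the one before it is completed fails the run):
1. the clip sits on the tag plate and is let go (z of clip_mid in the frame of tag_top below 0.0265 m and horizontal distance between clip_mid and tag_top below 0.016 m and value of joint clip_jaw between -0.06 and 0.1 rad and angle between clip_mid's own z axis and vertical below 0.3 rad and contact force between the fingers and clip below 0.1 N), for 0.2 s.
2. the lid is fully down in the mouth, lugs in the gaps (z of lid_grip in the frame of pot_mouth below 0.0355 m and horizontal distance between lid_grip and pot_mouth below 0.005 m), for 0.1 s.
3. the lid is turned to the half-way ribs against the spring (angle between the x axis of lid_grip and the x axis of half_mark, either way round below 0.17 rad and value of joint lock_ring above 0.35 rad), for 0.3 s.
At the end, for the whole second after the job is handed in: Lid down in the pot (within 3.5 mm, 5 mm off axis, 0.1 rad tilt), within 0.17 rad of the half-way ribs, ring pushed round 0.35 to 0.85 rad, fingers holding it with over 2 N; clip released, shut on the tag plate, plate 6.5 mm or more between its jaws, within 16 mm of its middle, lean under 0.3 rad (all of step 1 and all of step 3 and value of joint lock_ring below 0.85 rad and z of lid_grip in the frame of pot_mouth between 0.03 and 0.0365 m and horizontal distance between lid_grip and pot_mouth below 0.005 m and angle between lid_grip's own z axis and vertical below 0.1 rad and contact force between the fingers and lid above 2 N); the arm keeps its last pose, push and grip.
It fails at once if the lid reaches the ball catch and clicks towards locked (value of joint lock_ring above 0.95 rad).
It fails at once if a bystander is moved (distance of any of kidney_dish, oil_dropper, cup_white, nail_brush from where it was at the start of the episode above 0.02 m).
It also fails if it takes over 51 s, if anything falls off the work surface, if the arm or the gripper's body presses on something with over 40 N, if the wrist force passes 120 N, or if a joint passes its speed limit or range.

## Working session

There is one attempt and no reset: what is moved stays moved. The work goes in short steps, Python scripts to look and compute and a tool call to move; the robot and the scene stay as the last step left them, time stands still between calls to the robot, and variables do not carry over. Pictures are saved under pics/ and viewed, at most 10 in all, crops included, and the job is handed in when it is done.

Besides the shell and the picture viewer there is one more tool, called as name(argument=value, ...), one argument or row to a line, values as JSON. arm_command: Moves the arm, as the interface text tells. Its arguments: {"type":"object","properties":{"deltas":{"type":"array"},"newtons":{"type":"number"}},"required":["deltas"]}

```bash
mkdir -p pics; cat > h.py <<'E'
import numpy as np, cv2
from scipy.spatial.transform import Rotation as R
from plant import r, eyes, workorder, finder
def ray(name,px):
    m=eyes.camera_model(name);K=np.array(m["intrinsics"]);v,u=px
    x=(u-K[0,2])/K[0,0];y=(v-K[1,2])/K[1,1]
    if name=="wrist":
        t=np.hypot(x,y);s=np.sin(t)/t if t>1e-9 else 1
        d=np.array([x*s,y*s,np.cos(t)])
        o=r.observe();Rt=rot(o["eef_rot"]);T=np.array(m["T_tool_cam"])
        return np.array(o["tcp_pos"])+Rt@T[:3,3],Rt@T[:3,:3]@d
    return np.array(m["position"]),rot(m["orientation"])@np.array([x,y,1])
def rot(a):
    a=np.array(a,float)
    if a.shape==(3,3):return a
    if a.shape==(4,):return R.from_quat(a).as_matrix()
    return R.from_euler("xyz",a,degrees=True).as_matrix()
def at_z(name,px,z):
    o,d=ray(name,px);return o+d*(z-o[2])/d[2]
def cloud(name,dep,mask):
    vs,us=np.nonzero(mask&(dep>0));P=[]
    m=eyes.camera_model(name)
    o=None;K=np.array(m["intrinsics"])
    x=(us-K[0,2])/K[0,0];y=(vs-K[1,2])/K[1,1]
    if name=="wrist":
        t=np.hypot(x,y)+1e-9;d=np.stack([x/t*np.tan(t),y/t*np.tan(t),np.ones_like(t)],1)
        ob=r.observe();Rt=rot(ob["eef_rot"]);T=np.array(m["T_tool_cam"])
        return (d*dep[vs,us][:,None])@(Rt@T[:3,:3]).T+np.array(ob["tcp_pos"])+Rt@T[:3,3]
    d=np.stack([x,y,np.ones_like(x)],1)
    return (d*dep[vs,us][:,None])@rot(m["orientation"]).T+np.array(m["position"])
E
python3 - <<'E'
from h import *
np.set_printoptions(precision=4,suppress=True)
print(r.observe())
for c in ["side","top","wrist"]:
    m=eyes.camera_model(c);print(c,m)
    im,d=eyes.snapshot(c);cv2.imwrite(f"pics/{c}0.png",im[:,:,::-1]);np.save(f"d_{c}",d)
Z=dict(clip_mid=.064,clip_tips=.031,stand_top=.045,tag_top=.045,pot_mouth=.08,pot_gap=.08,ball_catch=.083,lid_grip=.052,lid_foot=0)
for c in ["top","side"]:
  for t,z in Z.items():
    for f in finder.spot_point(c,t)[:2]:
        print(c,t,round(f["confidence"],2),np.array(f["pixel"]),at_z(c,f["pixel"],z))
E
```

```text
{'time_s': 0.0, 'joint_positions': array([-48.8407,  22.0893,   0.3795,  -0.031 , -68.4117, -14.8179]), 'dq': array([ 0.0542,  0.0065,  0.0565, -0.0742, -0.058 ,  0.0465]), 'joint_efforts': array([  0.0004, -39.229 ,  18.8406,   4.186 ,  -0.0045,   0.    ]), 'tcp_pos': array([ 0.2771, -0.5596,  0.2302]), 'eef_rot': array([ 179.8752,   -0.0032, -153.67  ]), 'wrist_force': array([ 1.366 , -0.4092,  0.7418]), 'wrist_torque': array([-0.051 ,  0.001 , -0.0582]), 'grip_force': 0.0, 'gripper_width': 0.9961961876955574}
side {'intrinsics': array([[442.0867,   0.    , 318.3716],
       [  0.    , 442.0867, 196.3085],
       [  0.    ,   0.    ,   1.    ]]), 'position': array([0.4046, 0.5635, 0.9807]), 'orientation': array([-150.7646,    0.2604, -167.728 ])}
top {'intrinsics': array([[425.1804,   0.    , 321.7402],
       [  0.    , 425.1804, 196.2205],
       [  0.    ,   0.    ,   1.    ]]), 'position': array([0.4844, 0.0645, 0.9844]), 'orientation': array([-177.3418,    1.7279,  -90.5541])}
wrist {'intrinsics': array([[309.7069,   0.    , 317.5057],
       [  0.    , 309.7069, 197.1703],
  
[... 940 characters left out ...]
427 0.1881 0.064 ]
side clip_tips 0.57 [254.4 337.4] [0.4467 0.185  0.031 ]
side stand_top 0.81 [254.  340.1] [0.4403 0.1884 0.045 ]
side stand_top 0.42 [175.2 349.7] [ 0.4566 -0.0226  0.045 ]
side tag_top 0.97 [192.4 291.7] [0.586  0.0557 0.045 ]
side tag_top 0.47 [197.8 383.7] [0.3647 0.0235 0.045 ]
side pot_mouth 0.98 [213.9 282.8] [0.5854 0.1339 0.08  ]
side pot_mouth 0.63 [186.7 345.6] [0.4584 0.0329 0.08  ]
side pot_gap 0.69 [214.1 266.1] [0.6226 0.1424 0.08  ]
side ball_catch 0.68 [197.7 280.3] [0.6011 0.0956 0.083 ]
side ball_catch 0.3 [252.4 337.9] [0.4442 0.201  0.083 ]
side lid_grip 0.68 [175.8 349.1] [ 0.4573 -0.0162  0.052 ]
side lid_foot 0.7 [185.6 344.7] [ 0.466 -0.017  0.   ]
```

View pics/top0.png

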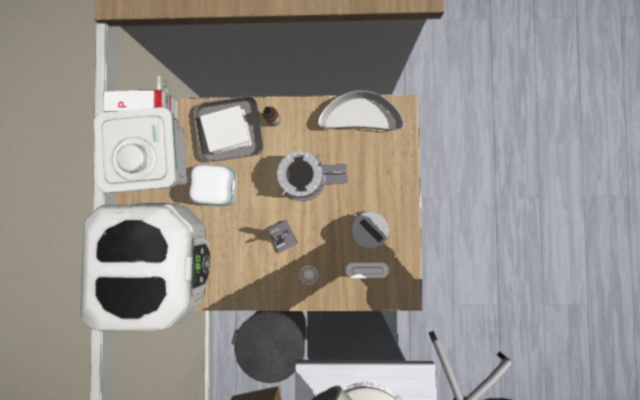

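View pics/side0.png

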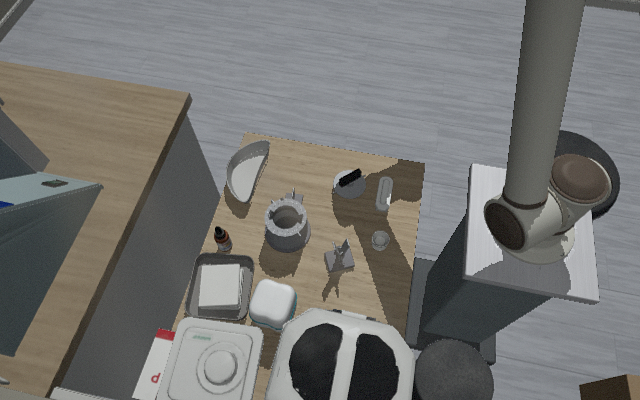

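```bash
python3 - <<'E'
from h import *
np.set_printoptions(precision=4,suppress=True)
for c in ["top","side"]:
    im,d=eyes.snapshot(c)
    P=cloud(c,d,np.ones((400,640),bool))
    def reg(cx,cy,rad,z0,z1,n):
        s=P[(np.hypot(P[:,0]-cx,P[:,1]-cy)<rad)&(P[:,2]>z0)&(P[:,2]<z1)]
        if len(s)<4: print(c,n,len(s));return
        q=s[:,:2]-s[:,:2].mean(0);w,v=np.linalg.eigh(q.T@q)
        print(c,n,len(s),s.mean(0),"mid",(s.min(0)+s.max(0))/2,"ext",np.ptp(s,axis=0),"ang",np.degrees(np.arctan2(v[1,1],v[0,1])))
    reg(.58,.137,.07,.074,.086,"rim")
    reg(.445,-.016,.06,.055,.075,"bar")
    reg(.445,-.016,.06,.015,.032,"flange")
    reg(.44,.187,.05,.06,.11,"clip")
    reg(.44,.187,.06,.006,.018,"foot")
    reg(.58,.05,.025,.035,.055,"tag")
    print(c,"table z",np.median(P[(P[:,2]<.02)&(P[:,2]>-.02),2]))
E
```

```text
top rim 906 [0.5761 0.1393 0.0784] mid [0.5753 0.1398 0.0788] ext [0.0952 0.0948 0.0094] ang 104.56847432676963
top bar 174 [ 0.4525 -0.0146  0.059 ] mid [ 0.4521 -0.014   0.0589] ext [0.0458 0.0473 0.0077] ang -135.31262318826302
top flange 805 [ 0.4526 -0.0137  0.0177] mid [ 0.452  -0.0152  0.0233] ext [0.0814 0.0816 0.0166] ang 142.857400249088
top clip 148 [0.4401 0.186  0.0798] mid [0.4395 0.1863 0.0801] ext [0.0376 0.0314 0.04  ] ang -154.02833771914288
top foot 384 [0.4402 0.1827 0.0103] mid [0.4396 0.1869 0.0115] ext [0.0733 0.0669 0.011 ] ang -156.53341546270585
top tag 24 [0.5818 0.0569 0.043 ] mid [0.5819 0.0559 0.042 ] ext [0.0042 0.031  0.0108] ang 94.96962938756023
top table z -0.0012141526673042913
side rim 790 [0.578  0.1415 0.0792] mid [0.5784 0.1397 0.0795] ext [0.0958 0.0969 0.011 ] ang 111.75896164795428
side bar 127 [ 0.4553 -0.0122  0.0599] mid [ 0.4549 -0.0123  0.0604] ext [0.0491 0.046  0.01  ] ang -135.84667545113945
side flange 532 [ 0.4535 -0.0071  0.0186] mid [ 0.455  -0.0135  0.0235] ext [0.083  0.0809 0.0169] ang 178.43683472975596
side clip 142 [0.4388 0.1861 0.0799] mid [0.4418 0.1865 0.081 ] ext [0.0375 0.0317 0.042 ] ang -151.18441637076302
side foot 411 [0.442  0.1914 0.0111] mid [0.4409 0.1865 0.0114] ext [0.0726 0.0678 0.0107] ang -166.3581981955757
side tag 18 [0.5843 0.0574 0.043 ] mid [0.5847 0.0564 0.0425] ext [0.0051 0.027  0.0121] ang 95.02062071597211
side table z -0.0005684002608699057
```

The top view shows the pot at about (175,300) with its tag plate to the right at (174,337). The lid is at (230,370), its bar at 45°, and the clip on its stand is at (237,280). The side view agrees, and the depth clouds put the parts within 3 mm of each other. I'll move above the clip.

arm_command(
  deltas=[
    [-0.032,0.04,0,0,0],
    [-0.064,0.08,0,0,0],
    [-0.096,0.12,0,0,0],
    [-0.128,0.16,0,0,0],
    [-0.159,0.198,0,0,0],
  ],
)

```text
time_s: 1.78
tcp_pos: [0.3322, -0.3106, 0.2316]
eef_rot: [-180.0, 0.0, -153.7]
wrist_force: [2.0, 0.3, -0.0]
gripper_width: 1.0
grip_force: 0.0
```

arm_command(
  deltas=[
    [-0.032,0.04,0,0,0],
    [-0.064,0.08,0,0,0],
    [-0.096,0.12,0,0,0],
    [-0.128,0.16,0,0,0],
    [-0.159,0.198,0,0,0],
  ],
)

```text
time_s: 2.4
tcp_pos: [0.3868, -0.0624, 0.2318]
eef_rot: [-180.0, 0.1, -153.6]
wrist_force: [1.3, -1.2, -0.1]
gripper_width: 1.002
grip_force: 0.0
```

arm_command(
  deltas=[
    [-0.032,0.04,0.01,-10,0],
    [-0.064,0.08,0.02,-20,0],
    [-0.096,0.12,0.03,-30,0],
    [-0.128,0.16,0.04,-40,0],
    [-0.159,0.199,0.05,-50,0],
  ],
)

```text
time_s: 3.02
tcp_pos: [0.441, 0.1868, 0.1814]
eef_rot: [-180.0, 0.0, -103.3]
wrist_force: [0.3, -0.5, 0.8]
gripper_width: 1.001
grip_force: 0.0
```

arm_command(
  deltas=[
    [0,0,0.0,-10,0],
    [0,0,0,-20,0],
    [0,0,0,-30,0],
    [0,0,0,-40,0],
    [0,0,0,-40,0],
  ],
)

```text
time_s: 3.65
tcp_pos: [0.4408, 0.1849, 0.1814]
eef_rot: [-180.0, 0.0, -63.8]
wrist_force: [0.1, -0.8, -0.1]
gripper_width: 0.997
grip_force: 0.0
```

```bash
cat >> h.py <<'E'
def go(x,y,z,psi):
    o=r.observe();p=np.array(o["tcp_pos"]);a=o["eef_rot"][2]
    c,s=np.cos(np.radians(a)),np.sin(np.radians(a))
    dx,dy,dz=np.array([x,y,z])-p
    print("delta",round(c*dx+s*dy,4),round(s*dx-c*dy,4),round(-dz,4),"turn",round((a-psi+180)%360-180,2))
E
python3 - <<'E'
from h import *
np.set_printoptions(precision=4,suppress=True)
o=r.observe();print(o["time_s"],o["tcp_pos"],o["eef_rot"],o["joint_positions"])
im,d=eyes.snapshot("wrist");cv2.imwrite("pics/w1.png",im[:,:,::-1])
P=cloud("wrist",d,np.ones((400,640),bool))
def reg(cx,cy,rad,z0,z1,n):
    s=P[(np.hypot(P[:,0]-cx,P[:,1]-cy)<rad)&(P[:,2]>z0)&(P[:,2]<z1)]
    if len(s)<4: print(n,len(s));return
    b=cv2.minAreaRect(s[:,:2].astype(np.float32)*1000)
    print(n,len(s),s.mean(0),"rect mm",b,"z",s[:,2].min(),s[:,2].max())
reg(.44,.186,.03,.088,.11,"clip tops")
reg(.44,.186,.03,.07,.11,"clip")
reg(.44,.186,.03,.038,.052,"plate")
reg(.44,.186,.06,.006,.018,"foot")
for t,z in dict(clip_mid=.064,clip_tips=.031,stand_top=.045).items():
    for f in finder.spot_point("wrist",t)[:2]: print(t,f["confidence"],f["pixel"],at_z("wrist",f["pixel"],z))
go(.44,.186,.15,-63)
E
```

```text
3.65 [0.4408 0.1849 0.1814] [-179.9842    0.0033  -63.7685] [ 42.2817  10.3613 -23.8481   0.0014 -55.7746 -16.0509]
clip tops 463 [0.4408 0.1845 0.0968] rect mm ((440.75189208984375, 185.10513305664062), (34.73529052734375, 20.629230499267578), 26.250009536743164) z 0.08804102013268464 0.10173821521067139
clip 780 [0.4412 0.1843 0.0897] rect mm ((440.7384033203125, 184.86866760253906), (34.78602981567383, 20.675825119018555), 25.40241050720215) z 0.07001250710943646 0.10173821521067139
plate 75 [0.445  0.1758 0.0434] rect mm ((438.8634948730469, 183.67828369140625), (13.48367977142334, 34.94193649291992), 41.05583190917969) z 0.03814622581522159 0.0519788136679713
foot 1729 [0.4435 0.1785 0.0131] rect mm ((440.2417907714844, 185.5885009765625), (61.22511672973633, 50.98405838012695), 25.65152931213379) z 0.00672216167022377 0.01781794149637539
clip_mid 0.67 [194.8, 319.4] [0.4376 0.186  0.064 ]
clip_tips 0.78 [183.4, 315.5] [0.4419 0.1852 0.031 ]
stand_top 0.85 [186.3, 316.0] [0.4416 0.1846 0.045 ]
stand_top 0.51 [57.2, 453.0] [0.3814 0.0129 0.045 ]
delta -0.0014 0.0002 0.0314 turn -0.76
```

View pics/w1.png

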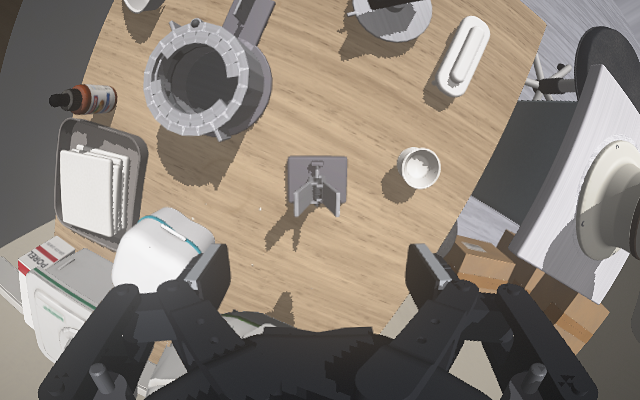

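The wrist view shows the clip at about (192,316), centred between the fingers and aligned with them. I'll descend and squeeze it.

arm_command(
  deltas=[
    [0,0,0.05,0.6,0.35],
    [0,0,0.09,0.6,0.35],
    [0,0,0.116,0.6,0.35],
    [0,0,0.116,0.6,0.35],
    [0,0,0.116,0.6,0.35],
  ],
  newtons=30,
)

```text
time_s: 4.47
tcp_pos: [0.4416, 0.1854, 0.0663]
eef_rot: [-179.9, 0.0, -64.3]
wrist_force: [-0.6, -0.5, 0.3]
gripper_width: 0.652
grip_force: 0.0
```

arm_command(
  deltas=[
    [0,0,0,0,0.6],
    [0,0,0,0,0.9],
    [0,0,0,0,0.9],
    [0,0,0,0,0.9],
    [0,0,0,0,0.9],
  ],
  newtons=30,
)

```text
time_s: 5.1
tcp_pos: [0.4408, 0.1848, 0.0653]
eef_rot: [180.0, 0.0, -64.3]
wrist_force: [0.2, 0.1, -0.8]
gripper_width: 0.202
grip_force: 32.8
```

```bash
python3 - <<'E'
from h import *
np.set_printoptions(precision=4,suppress=True)
o=r.observe();print(o)
im,d=eyes.snapshot("wrist");cv2.imwrite("pics/w2.png",cv2.resize(im[80:330,170:470,::-1],None,fx=2,fy=2))
E
```

```text
{'time_s': 5.1, 'joint_positions': array([ 42.2805,  19.445 , -32.0874,  -0.0025, -38.4699, -16.5388]), 'dq': array([-0.0148,  0.0993,  0.0451, -0.0782,  0.0131, -0.0524]), 'joint_efforts': array([  0.0004, -30.9202,  12.7408,   2.8483,  -0.0003,  -0.0001]), 'tcp_pos': array([0.4408, 0.1848, 0.0653]), 'eef_rot': array([179.9974,   0.0008, -64.2603]), 'wrist_force': array([ 0.2448,  0.0919, -0.7896]), 'wrist_torque': array([-0.0103,  0.019 , -0.0464]), 'grip_force': 32.76184389309492, 'gripper_width': 0.20221450215022707}
```

View pics/w2.png

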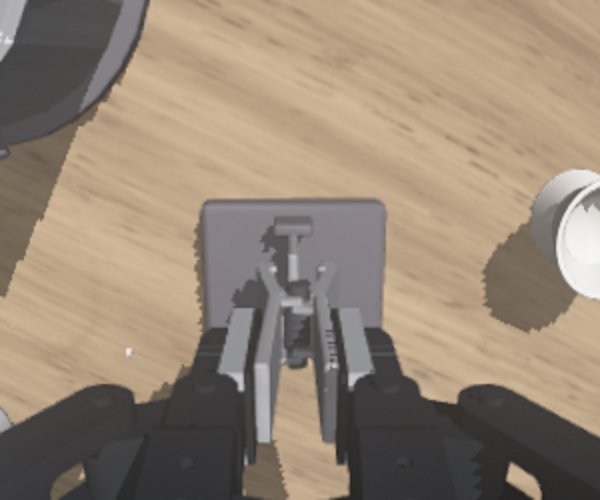

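The crop shows the clip held between the pads with its jaws opened around the plate at about (295,290). I'll lift it and carry it to the tag.

arm_command(
  deltas=[
    [0,0,-0.03,0,0.9],
    [0,0,-0.07,0,0.9],
    [0,0,-0.1,0,0.9],
    [0.03,-0.012,-0.1,0,0.9],
    [0.07,-0.028,-0.1,5,0.9],
  ],
)

```text
time_s: 5.78
tcp_pos: [0.4968, 0.134, 0.1661]
eef_rot: [-179.9, 0.0, -69.3]
wrist_force: [-0.0, 0.2, -0.5]
gripper_width: 0.2
grip_force: 32.8
```

```bash
python3 - <<'E'
from h import *
print(r.observe()["gripper_width"],r.observe()["tcp_pos"]); go(.583,.0565,.165,-85)
E
```

```text
0.20032546249902353 [0.49684827 0.1339982  0.16610018]
delta 0.103 -0.0531 0.0011 turn 15.73
```

arm_command(
  deltas=[
    [0.03,-0.015,0,6,0.9],
    [0.06,-0.03,0,12,0.9],
    [0.09,-0.045,0,15.7,0.9],
    [0.103,-0.053,0,15.7,0.9],
    [0.103,-0.053,0,15.7,0.9],
  ],
)

```text
time_s: 6.4
tcp_pos: [0.5825, 0.056, 0.1647]
eef_rot: [179.9, -0.0, -85.0]
wrist_force: [0.1, 0.7, -0.2]
gripper_width: 0.198
grip_force: 32.8
```

```bash
python3 - <<'E'
from h import *
np.set_printoptions(precision=4,suppress=True)
o=r.observe();print(o["tcp_pos"],o["eef_rot"])
im,d=eyes.snapshot("wrist");cv2.imwrite("pics/w3.png",cv2.resize(im[60:310,170:470,::-1],None,fx=2,fy=2))
P=cloud("wrist",d,np.ones((400,640),bool))
s=P[(abs(P[:,0]-.583)<.03)&(abs(P[:,1]-.0565)<.03)&(P[:,2]>.035)&(P[:,2]<.055)]
print(len(s),s.mean(0),cv2.minAreaRect(s[:,:2].astype(np.float32)*1000),s.max(0))
s=P[(np.hypot(P[:,0]-.577,P[:,1]-.14)<.06)&(P[:,2]>.075)&(P[:,2]<.087)];print("rim",len(s),(s.min(0)+s.max(0))/2,cv2.minEnclosingCircle(s[:,:2].astype(np.float32)))
for t,z in dict(clip_mid=.164,clip_tips=.131,tag_top=.045,pot_mouth=.08,pot_gap=.08,ball_catch=.083).items():
    for f in finder.spot_point("wrist",t)[:2]: print(t,f["confidence"],f["pixel"],at_z("wrist",f["pixel"],z))
E
```

```text
[0.5825 0.056  0.1647] [179.9462  -0.0009 -84.9945]
148 [0.5832 0.0543 0.0459] ((583.0728759765625, 55.522457122802734), (2.691194772720337, 32.043521881103516), 5.056696891784668) [0.5858 0.0714 0.0479]
rim 847 [0.5843 0.1402 0.0793] ((0.585267186164856, 0.13766828179359436), 0.05200605466961861)
clip_mid 0.77 [243.8, 320.4] [0.5799 0.0533 0.164 ]
clip_tips 0.72 [224.3, 305.9] [0.5883 0.0561 0.131 ]
tag_top 0.78 [190.7, 316.2] [0.5823 0.0564 0.045 ]
pot_mouth 0.87 [297.3, 312.6] [0.5778 0.144  0.08  ]
ball_catch 0.64 [248.4, 292.2] [0.5984 0.0961 0.083 ]
ball_catch 0.21 [295.9, 311.1] [0.5795 0.1405 0.083 ]
```

View pics/w3.png

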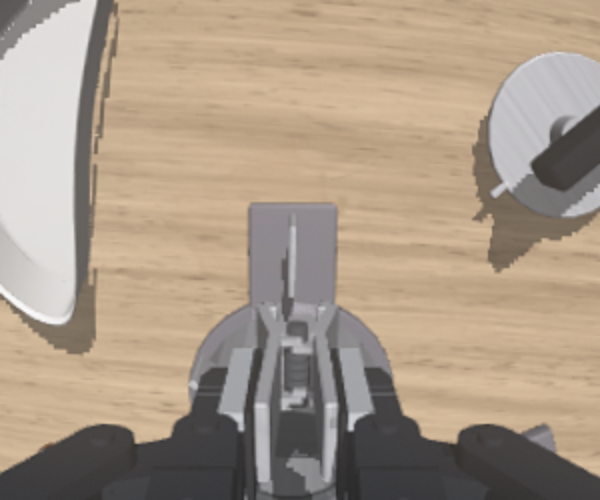

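The crop shows the tag plate at about (290,260), between the jaws at x 260–335 and parallel to them. I'll descend over the plate.

arm_command(
  deltas=[
    [0,-0.0005,0.04,0,0.9],
    [0,-0.0005,0.07,0,0.9],
    [0,-0.0005,0.09,0,0.9],
    [0,-0.0005,0.105,0,0.9],
    [0,-0.0005,0.105,0,0.9],
  ],
)

```text
time_s: 7.38
tcp_pos: [0.5829, 0.0567, 0.0601]
eef_rot: [180.0, -0.0, -84.9]
wrist_force: [0.5, -0.3, -0.2]
gripper_width: 0.2
grip_force: 32.9
```

```bash
python3 - <<'E'
from h import *
np.set_printoptions(precision=4,suppress=True)
o=r.observe();print(o["tcp_pos"],o["wrist_force"],o["wrist_torque"])
im,d=eyes.snapshot("wrist");cv2.imwrite("pics/w4.png",cv2.resize(im[60:310,170:470,::-1],None,fx=2,fy=2))
E
```

```text
[0.5829 0.0567 0.0601] [ 0.531  -0.3418 -0.1871] [-0.0152  0.0283 -0.0573]
```

View pics/w4.png

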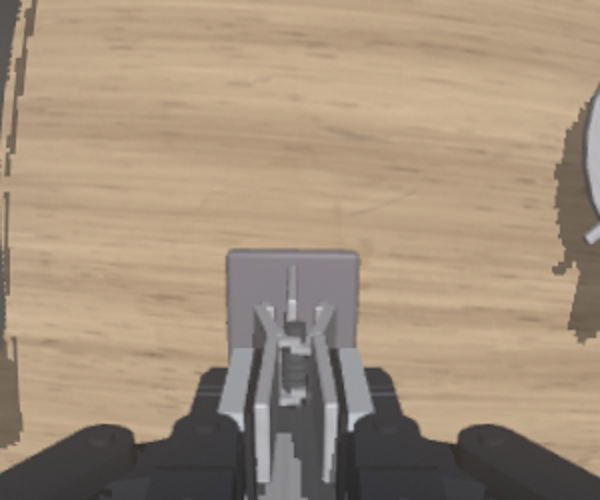

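The plate at (290,285) runs in between the jaws at (258–335), and nothing is touching. I'll release and rise.

arm_command(
  deltas=[
    [0,0,0,0,0.7],
    [0,0,0,0,0.5],
    [0,0,0,0,0.35],
    [0,0,0,0,0.3],
    [0,0,0,0,0.3],
  ],
)

```text
time_s: 8.05
tcp_pos: [0.5829, 0.0564, 0.0604]
eef_rot: [-180.0, 0.0, -85.0]
wrist_force: [-0.7, -0.9, -0.2]
gripper_width: 0.696
grip_force: 0.0
```

arm_command(
  deltas=[
    [0,0,-0.03,0,0.3],
    [0,0,-0.07,0,0.3],
    [0,0,-0.11,0,0.3],
    [0,0,-0.12,0,0.1],
    [0,0,-0.12,0,0],
  ],
)

```text
time_s: 8.68
tcp_pos: [0.5829, 0.0565, 0.1806]
eef_rot: [-180.0, 0.0, -85.0]
wrist_force: [0.4, 0.1, -0.2]
gripper_width: 1.002
grip_force: 0.0
```

```bash
python3 - <<'E'
from h import *
np.set_printoptions(precision=4,suppress=True)
im,d=eyes.snapshot("wrist")
P=cloud("wrist",d,np.ones((400,640),bool))
s=P[(np.hypot(P[:,0]-.583,P[:,1]-.0555)<.035)&(P[:,2]>.06)&(P[:,2]<.11)&(P[:,1]<.085)]
print(len(s),s.mean(0),cv2.minAreaRect(s[:,:2].astype(np.float32)*1000),s.max(0))
for t,z in dict(clip_mid=.058).items():
    for f in finder.spot_point("wrist",t)[:2]: print(t,f["confidence"],f["pixel"],at_z("wrist",f["pixel"],z))
print(r.observe()["joint_positions"])
go(.4535,-.0135,.16,-135)
E
```

```text
789 [0.5819 0.0551 0.0813] ((581.8422241210938, 55.82342529296875), (34.62156677246094, 20.360328674316406), 4.398313045501709) [0.5998 0.0672 0.0944]
clip_mid 0.85 [192.4, 315.3] [0.5829 0.0572 0.058 ]
[ 21.361   20.6386  -9.6328  -0.0372 -59.8848 -16.3201]
delta 0.0582 0.1341 0.0188 turn 50.02
```

The clip sits upright on the tag with its top at 94 mm, which puts its middle about 14 mm above the edge. I'll go on to the lid.

arm_command(
  deltas=[
    [0.012,0.027,0,10,0],
    [0.024,0.054,0,20,0],
    [0.036,0.081,0,30,0],
    [0.048,0.108,0,40,0],
    [0.058,0.134,0,50,0],
  ],
)

```text
time_s: 9.4
tcp_pos: [0.4528, -0.0138, 0.1787]
eef_rot: [179.9, -0.2, -135.3]
wrist_force: [-0.4, -0.5, 0.1]
gripper_width: 1.003
grip_force: 0.0
```

arm_command(
  deltas=[
    [0,0,0,0,0],
    [0,0,0,0,0],
  ],
)

```text
time_s: 9.65
tcp_pos: [0.4548, -0.0131, 0.1797]
eef_rot: [180.0, -0.1, -134.9]
wrist_force: [-1.1, -0.6, 0.5]
gripper_width: 1.002
grip_force: 0.0
```

```bash
python3 - <<'E'
from h import *
np.set_printoptions(precision=4,suppress=True)
o=r.observe();print(o["tcp_pos"],o["eef_rot"],o["joint_positions"])
im,d=eyes.snapshot("wrist")
P=cloud("wrist",d,np.ones((400,640),bool))
def reg(cx,cy,rad,z0,z1,n):
    s=P[(np.hypot(P[:,0]-cx,P[:,1]-cy)<rad)&(P[:,2]>z0)&(P[:,2]<z1)]
    print(n,len(s),s.mean(0),cv2.minAreaRect(s[:,:2].astype(np.float32)*1000),s.max(0))
reg(.4535,-.0135,.05,.054,.07,"bar")
reg(.4535,-.0135,.05,.058,.07,"bartop")
reg(.4535,-.0135,.055,.012,.03,"flange")
for f in finder.spot_point("wrist","lid_grip")[:2]: print(f["confidence"],f["pixel"],at_z("wrist",f["pixel"],.047))
E
```

```text
[ 0.4548 -0.0131  0.1797] [ 179.9835   -0.0522 -134.8811] [ 18.9217   8.2357 -26.8197   0.0101 -54.9987 -63.8085]
bar 1036 [ 0.4527 -0.0166  0.062 ] ((453.5388488769531, -15.512744903564453), (58.98065185546875, 13.365513801574707), 44.69987487792969) [0.4786 0.0085 0.0642]
bartop 1025 [ 0.453  -0.0164  0.062 ] ((453.6119384765625, -15.440406799316406), (58.77499008178711, 13.365513801574707), 44.69987487792969) [0.4786 0.0085 0.0642]
flange 4172 [ 0.4519 -0.0171  0.0204] ((454.0180358886719, -15.0098876953125), (83.94816589355469, 83.42216491699219), 2.5158803462982178) [0.496  0.0269 0.0292]
0.87 [183.0, 313.3] [ 0.4541 -0.0193  0.047 ]
```

arm_command(
  deltas=[
    [0.0025,-0.001,0.05,0.4,0.5],
    [0.0025,-0.001,0.09,0.4,0.5],
    [0.0025,-0.001,0.13,0.4,0.5],
    [0.0025,-0.001,0.151,0.4,0.5],
    [0.0025,-0.001,0.151,0.4,0.5],
  ],
  newtons=60,
)

```text
time_s: 10.38
tcp_pos: [0.4529, -0.0157, 0.0276]
eef_rot: [179.9, -0.2, -135.3]
wrist_force: [-0.1, -0.2, 0.3]
gripper_width: 0.5
grip_force: 0.0
```

arm_command(
  deltas=[
    [0,0,0,0,0.7],
    [0,0,0,0,1],
    [0,0,0,0,1],
    [0,0,0,0,1],
    [0,0,0,0,1],
  ],
  newtons=60,
)

```text
time_s: 11.0
tcp_pos: [0.4546, -0.0153, 0.0304]
eef_rot: [-179.9, 0.1, -135.3]
wrist_force: [-0.1, 1.9, 6.2]
gripper_width: 0.178
grip_force: 59.1
```

arm_command(
  deltas=[
    [0,0,-0.03,0,1],
    [0,0,-0.07,0,1],
    [0,0,-0.11,0,1],
    [0,0,-0.13,0,1],
    [0,0,-0.13,0,1],
  ],
)

```text
time_s: 11.62
tcp_pos: [0.4539, -0.0154, 0.1604]
eef_rot: [-179.9, 0.2, -135.4]
wrist_force: [0.6, 1.4, -1.8]
gripper_width: 0.176
grip_force: 58.7
```

```bash
python3 - <<'E'
from h import *
np.set_printoptions(precision=4,suppress=True)
o=r.observe();print(o["tcp_pos"],o["eef_rot"])
im,d=eyes.snapshot("side")
P=cloud("side",d,np.ones((400,640),bool))
go(.5775,.1395,.17,-175)
E
```

```text
[ 0.4539 -0.0154  0.1604] [-179.9334    0.1763 -135.3725]
delta -0.1977 0.0229 -0.011 turn 39.61
```

```bash
cat > pot.py <<'E'
from h import *
from scipy.optimize import least_squares
np.set_printoptions(precision=4,suppress=True)
im,d=eyes.snapshot("wrist");cv2.imwrite("pics/w5.png",im[:,:,::-1])
P=cloud("wrist",d,np.ones((400,640),bool))
q=np.hypot(P[:,0]-.5765,P[:,1]-.1395)
s=P[(q<.06)&(P[:,2]>.074)&(P[:,2]<.086)]
print("rim",len(s),s[:,2].mean(),s.min(0),s.max(0))
# ring centre by fitting inner/outer edges: fraction of pts in annulus 30..48
import itertools
def cost(c):
    e=np.hypot(s[:,0]-c[0],s[:,1]-c[1]);return np.maximum(e-.048,0)+np.maximum(.030-e,0)
f=least_squares(cost,[.5765,.1395],x_scale=.001,diff_step=1e-3);c=f.x
print("centre",c)
e=s[:,:2]-c;rr=np.hypot(*e.T);a=np.degrees(np.arctan2(e[:,1],e[:,0]))
h,_=np.histogram(a[(rr>.0325)&(rr<.0365)],bins=72,range=(-180,180));print(dict(zip(range(-180,180,5),h)))
for t,z in dict(pot_mouth=.08,pot_gap=.08,ball_catch=.083).items():
    for f in finder.spot_point("wrist",t)[:1]: print(t,f["confidence"],f["pixel"],at_z("wrist",f["pixel"],z))
E
python3 pot.py
```

```text
pot.py:8: RuntimeWarning: Mean of empty slice.
  print("rim",len(s),s[:,2].mean(),s.min(0),s.max(0))
  ret = ret.dtype.type(ret / rcount)
Traceback (most recent call last):
  File "pot.py", line 8, in <module>
    print("rim",len(s),s[:,2].mean(),s.min(0),s.max(0))
                                     ~~~~~^^^
ValueError: zero-size array to reduction operation minimum which has no identity
```

View pics/w5.png

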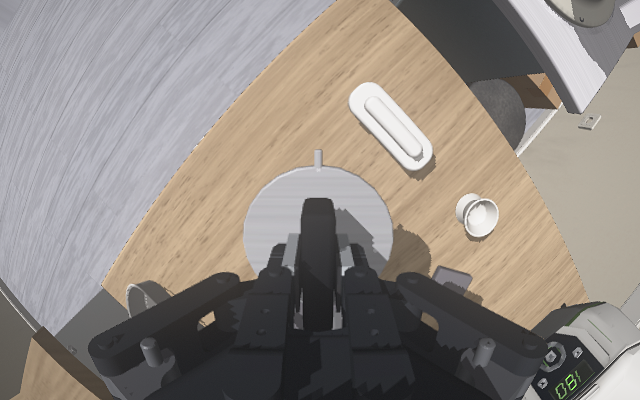

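The view shows the lid held squarely, with its bar at (318,250), but the gripper hides the pot. I'll pass beyond the pot so that the camera looks back at it.

arm_command(
  deltas=[
    [-0.05,-0.008,-0.01,8,1],
    [-0.1,-0.016,-0.015,16,1],
    [-0.155,-0.023,-0.015,24,1],
    [-0.21,-0.03,-0.015,32,1],
    [-0.259,-0.038,-0.015,39.6,1],
  ],
)

```text
time_s: 12.35
tcp_pos: [0.6649, 0.1404, 0.1712]
eef_rot: [-179.9, -0.3, -175.2]
wrist_force: [-0.1, 0.4, -2.2]
gripper_width: 0.175
grip_force: 58.8
```

arm_command(
  deltas=[
    [0,0,0,0,1],
    [0,0,0,0,1],
  ],
)

```text
time_s: 12.6
tcp_pos: [0.6632, 0.139, 0.1715]
eef_rot: [-179.9, -0.3, -174.9]
wrist_force: [-0.1, -0.3, -0.8]
gripper_width: 0.177
grip_force: 58.8
```

```bash
sed -i 's/w5/w6/' pot.py; python3 pot.py; python3 -c "
from h import *
o=r.observe();print(o['tcp_pos'],o['eef_rot'],o['joint_positions'])"
```

```text
rim 7363 0.08189595217812341 [0.5286 0.0903 0.074 ] [0.6254 0.1869 0.0858]
centre [0.5775 0.1382]
{-180: np.int64(0), -175: np.int64(0), -170: np.int64(0), -165: np.int64(0), -160: np.int64(14), -155: np.int64(21), -150: np.int64(20), -145: np.int64(21), -140: np.int64(20), -135: np.int64(20), -130: np.int64(20), -125: np.int64(21), -120: np.int64(21), -115: np.int64(21), -110: np.int64(20), -105: np.int64(21), -100: np.int64(21), -95: np.int64(20), -90: np.int64(22), -85: np.int64(21), -80: np.int64(21), -75: np.int64(21), -70: np.int64(21), -65: np.int64(21), -60: np.int64(21), -55: np.int64(21), -50: np.int64(22), -45: np.int64(19), -40: np.int64(22), -35: np.int64(22), -30: np.int64(21), -25: np.int64(22), -20: np.int64(21), -15: np.int64(6), -10: np.int64(0), -5: np.int64(0), 0: np.int64(0), 5: np.int64(0), 10: np.int64(0), 15: np.int64(0), 20: np.int64(7), 25: np.int64(19), 30: np.int64(21), 35: np.int64(22), 40: np.int64(20), 45: np.int64(20), 50: np.int64(19), 55: np.int64(22), 60: np.int64(20), 65: np.int64(18), 70: np.int64(19), 75: np.int64(21), 80: np.int64(19), 85: np.int64(20), 90: np.int64(22), 95: np.int64(21), 100: np.int64(20), 105: np.int64(20), 110: np.int64(21), 115: np.int64(22), 120: np.int64(19), 125: np.int64(21), 130: np.int64(20), 135: np.int64(21), 140: np.int64(17), 145: np.int64(20), 150: np.int64(20), 155: np.int64(19), 160: np.int64(20), 165: np.int64(1), 170: np.int64(0), 175: np.int64(0)}
pot_mouth 0.92 [92.4, 330.4] [0.5782 0.1402 0.08  ]
pot_gap 0.74 [135.4, 331.0] [0.6114 0.1438 0.08  ]
ball_catch 0.77 [112.3, 267.8] [0.5976 0.0945 0.083 ]
[0.66376069 0.13862371 0.17445881] [-1.79998318e+02 -2.30508147e-02 -1.74976761e+02] [ 2.54243303e+01  2.94560047e+01  4.14983767e+00 -7.14330783e-03
 -6.47160244e+01 -1.10398039e+02]
```

View pics/w6.png

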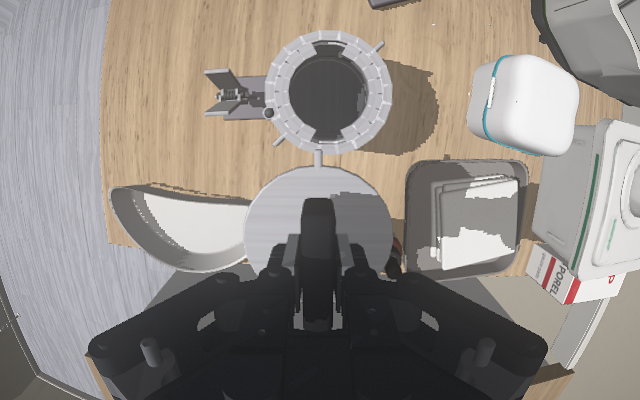

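The view shows the pot at (92,328), its gaps up and down with the ribs at (283,138) and (378,45), the ball at (268,113) and the clip on the tag at (230,92). The lid's nib is at (318,157). I'll measure the lid against the pot in one picture, which cancels the arm's pose error.

```bash
python3 - <<'E'
from h import *
from scipy.optimize import least_squares
np.set_printoptions(precision=4,suppress=True)
for k in range(2):
    im,d=eyes.snapshot("wrist");o=r.observe()
    P=cloud("wrist",d,np.ones((400,640),bool));Rt=rot(o["eef_rot"]);T=(P-o["tcp_pos"])@Rt   # tool coords
    px=np.stack(np.nonzero(d>0),1)
    def fit(mask,r0,c0):
        s=T[mask][:,:2]; hull=cv2.convexHull(s.astype(np.float32))[:,0]
        f=least_squares(lambda c:np.hypot(*(hull-c).T)-r0,c0,loss="soft_l1",f_scale=.0005,x_scale=.001)
        return f.x,len(s),np.median(T[mask][:,2]),np.sqrt(np.mean(f.fun**2))
    fl=(T[:,2]>.003)&(T[:,2]<.020)&(np.hypot(T[:,0],T[:,1])<.046)&(T[:,0]>.005)
    s=T[fl];print("flange z",np.percentile(s[:,2],[5,50,95]))
    e=s[s[:,0]>.02];# outer edge: max radius per angle
    a=np.arctan2(e[:,1],e[:,0]);b=np.digitize(a,np.linspace(-1,1,41));pts=[]
    for i in range(1,41):
        q=e[b==i]
        if len(q)>5 and abs(a[b==i].mean())>.12: pts.append(q[np.argmax(np.hypot(q[:,0],q[:,1])),:2])
    pts=np.array(pts);f=least_squares(lambda c:np.hypot(*(pts-c).T)-.0418,[0,0],loss="soft_l1",f_scale=.0005,x_scale=.001)
    print("lid",f.x,np.abs(f.fun).mean())
    zt=o["tcp_pos"][2]-.08
    rm=(abs(T[:,2]-zt)<.006)&(np.hypot(T[:,0]-.0865,T[:,1])<.06)
    s=T[rm];print("rim z rel",np.median(s[:,2]),"world",o["tcp_pos"][2]-np.median(s[:,2]))
    def cost(c):
        e=np.hypot(s[:,0]-c[0],s[:,1]-c[1]);return np.maximum(e-.048,0)+np.maximum(.030-e,0)
    g=least_squares(cost,[.0865,0],x_scale=.001,diff_step=1e-3);print("pot",g.x,"tcp",o["tcp_pos"],o["eef_rot"][2])
    c=g.x;w=s[:,:2]-c;rr=np.hypot(*w.T);m=(rr>.0325)&(rr<.0365)
    # yaw: mean direction of empty sectors
    H,_=np.histogram(np.arctan2(w[m,1],w[m,0]),bins=360,range=(-np.pi,np.pi));th=np.linspace(-179.5,179.5,360)
    empt=H==0;print("gap yaw tool",np.degrees(np.angle(np.exp(2j*np.radians(th[empt])).sum()))/2,empt.sum())
    nb=T[(T[:,0]>.0435)&(T[:,0]<.051)&(abs(T[:,1])<.012)&(T[:,2]<.02)];print("nib",len(nb),nb.mean(0) if len(nb) else 0)
E
```

```text
flange z [0.0093 0.0103 0.0114]
lid [ 0.0005 -0.0005] 0.0001626595313850989
rim z rel 0.09324784530224298 world 0.08148017516391923
pot [0.0854 0.007 ] tcp [0.6639 0.1387 0.1747] -174.97153381365132
gap yaw tool 0.9639297964983622 72
nib 123 [ 0.0472 -0.0003  0.0105]
flange z [0.0093 0.0103 0.0114]
lid [ 0.0005 -0.0005] 0.00017367017294556142
rim z rel 0.09346523798220979 world 0.08143348981387546
pot [0.0856 0.0069] tcp [0.6641 0.1388 0.1749] -174.97392497680408
gap yaw tool 1.0458748386968966 73
nib 125 [ 0.0471 -0.0003  0.0106]
```

arm_command(
  deltas=[
    [0.03,0.003,0,0.8,1],
    [0.06,0.006,0,0.8,1],
    [0.0855,0.007,0,0.8,1],
    [0.0855,0.007,0.03,0.8,1],
    [0.0855,0.007,0.055,0.8,1],
  ],
)

```text
time_s: 13.52
tcp_pos: [0.5783, 0.1387, 0.1198]
eef_rot: [179.9, 0.1, -175.8]
wrist_force: [0.3, 0.2, -2.5]
gripper_width: 0.18
grip_force: 58.8
```

arm_command(
  deltas=[
    [0,0,0,0,1],
    [0,0,0.004,0,1],
    [0,0,0.008,0,1],
    [0,0,0.011,0,1],
    [0,0,0.011,0,1],
  ],
)

```text
time_s: 14.15
tcp_pos: [0.5787, 0.1387, 0.1083]
eef_rot: [-180.0, -0.0, -175.8]
wrist_force: [-0.3, 0.5, -1.9]
gripper_width: 0.177
grip_force: 58.8
```

```bash
python3 - <<'E'
from h import *
np.set_printoptions(precision=4,suppress=True)
o=r.observe();print(o["tcp_pos"],o["eef_rot"],o["wrist_force"],o["wrist_torque"],o["joint_positions"])
E
```

```text
[0.5787 0.1387 0.1083] [-179.9969   -0.0077 -175.7601] [-0.2677  0.5103 -1.9297] [ 0.0071 -0.0159 -0.039 ] [  29.0597   25.6204  -13.1228   -0.0005  -51.2651 -114.8195]
```

arm_command(
  deltas=[
    [0.0006,0,0.002,0,1],
    [0.0006,0,0.004,0,1],
    [0.0006,0,0.005,0,1],
  ],
)

```text
time_s: 14.52
tcp_pos: [0.578, 0.1388, 0.1031]
eef_rot: [-180.0, -0.0, -175.8]
wrist_force: [0.2, -0.3, -1.0]
gripper_width: 0.176
grip_force: 58.8
```

arm_command(
  deltas=[
    [0,0,0.002,0,1],
    [0,0,0.004,0,1],
    [0,0,0.006,0,1],
    [0,0,0.008,0,1],
    [0,0,0.008,0,1],
  ],
)

```text
time_s: 15.15
tcp_pos: [0.5781, 0.1388, 0.0965]
eef_rot: [-180.0, 0.0, -175.7]
wrist_force: [-2.4, -0.5, 4.4]
gripper_width: 0.174
grip_force: 59.8
```

arm_command(
  deltas=[
    [0,0,0.001,0,1],
    [0,0,0.002,0,1],
    [0,0,0.002,0,1],
  ],
)

```text
time_s: 15.52
tcp_pos: [0.5782, 0.1388, 0.0964]
eef_rot: [-180.0, 0.1, -175.7]
wrist_force: [-6.4, -0.4, 14.1]
gripper_width: 0.18
grip_force: 61.1
```

```bash
python3 - <<'E'
from h import *
np.set_printoptions(precision=4,suppress=True)
im,d=eyes.snapshot("wrist");o=r.observe();cv2.imwrite("pics/w7.png",cv2.resize(im[100:300,220:420,::-1],None,fx=3,fy=3))
P=cloud("wrist",d,np.ones((400,640),bool));T=(P-o["tcp_pos"])@rot(o["eef_rot"])
q=np.hypot(T[:,0]-.0005,T[:,1]+.0005)
f=T[(q<.041)&(T[:,0]>.034)&(T[:,2]<.03)];m=T[(q>.0435)&(q<.047)&(T[:,0]>.0)&(T[:,2]<.03)&(abs(T[:,1])>.008)]
print("flange",len(f),np.median(f[:,2]),"rim",len(m),np.median(m[:,2]),o["tcp_pos"],o["eef_rot"],o["wrist_force"],o["wrist_torque"])
E
```

```text
flange 912 0.010052693397647621 rim 4773 -0.07932414057836527 [0.5782 0.1388 0.0964] [-179.9765    0.067  -175.6941] [-7.5841  0.1039 13.2928] [-0.0079  1.8896 -0.0788]
```

View pics/w7.png

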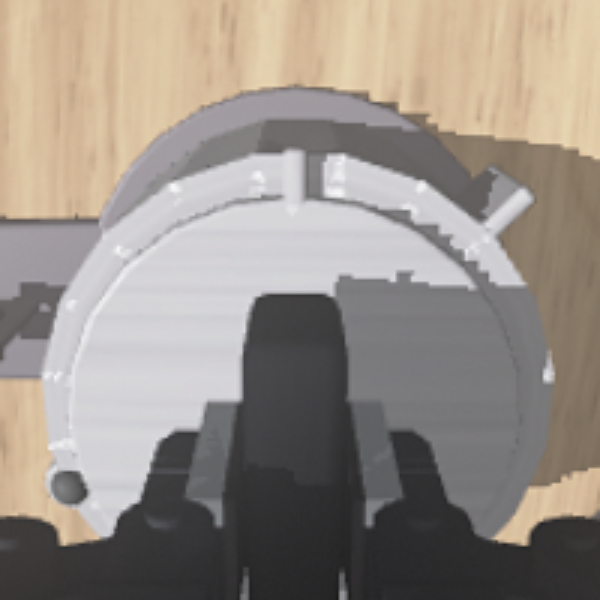

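The crop shows the lid's flange lying inside the rim ring, with its nib at (295,180) and the bar square to it. I'll check the flange-to-rim depth step properly.

```bash
python3 - <<'E'
from h import *
np.set_printoptions(precision=4,suppress=True)
im,d=eyes.snapshot("wrist");o=r.observe()
P=cloud("wrist",d,np.ones((400,640),bool));T=(P-o["tcp_pos"])@rot(o["eef_rot"])
q=np.hypot(T[:,0]-.0005,T[:,1]+.0005);k=(abs(T[:,2]-.013)<.012)&(T[:,0]>.012)
for n,lo,hi in (("flange",.025,.040),("rim",.0435,.0465)):
  for s in (-1,1):
    m=T[k&(q>lo)&(q<hi)&(s*T[:,1]>.010)];print(n,s,len(m),np.percentile(m[:,2],[10,50,90]))
A=T[k&(q>.02)&(q<.040)];c=np.linalg.lstsq(np.c_[A[:,:2],np.ones(len(A))],A[:,2],rcond=None)[0];print("flange plane",c)
A=T[k&(q>.0435)&(q<.0465)&(abs(T[:,1])>.01)];c=np.linalg.lstsq(np.c_[A[:,:2],np.ones(len(A))],A[:,2],rcond=None)[0];print("rim plane",c)
E
```

```text
flange -1 1550 [0.0092 0.01   0.0108]
flange 1 1478 [0.0092 0.01   0.0108]
rim -1 493 [0.0142 0.0151 0.0158]
rim 1 484 [0.0142 0.015  0.0158]
flange plane [-0.0024 -0.0007  0.0101]
rim plane [ 0.0007 -0.0005  0.015 ]
```

The step is 5.0 mm and level, so the lid is fully seated. I'll relieve the side load and turn clockwise.

arm_command(
  deltas=[
    [0.001,0,-0.001,0,1],
    [0.001,0,-0.001,6,1],
    [0.001,0,-0.001,12,1],
    [0.001,0,-0.001,18,1],
    [0.001,0,-0.001,24,1],
  ],
  newtons=70,
)

```text
time_s: 16.25
tcp_pos: [0.5789, 0.1392, 0.0965]
eef_rot: [179.9, 0.2, 160.2]
wrist_force: [-0.7, -0.8, 6.4]
gripper_width: 0.174
grip_force: 68.6
```

```bash
python3 - <<'E'
from h import *
np.set_printoptions(precision=4,suppress=True)
o=r.observe();print(o["tcp_pos"],o["eef_rot"],o["wrist_force"],o["wrist_torque"],o["joint_positions"],o["grip_force"])
E
```

```text
[0.5789 0.1392 0.0965] [179.8707   0.2357 160.1931] [-0.7072 -0.8028  6.353 ] [-0.1043  0.1446  0.3122] [  29.1388   26.3088  -14.0268    0.1222  -49.4121 -139.0247] 68.5793673992157
```

arm_command(
  deltas=[
    [0,0,0,6,1],
    [0,0,0,12,1],
    [0,0,0,17,1],
    [0,0,0,21,1],
    [0,0,0,21,1],
  ],
)

```text
time_s: 16.88
tcp_pos: [0.5787, 0.139, 0.0965]
eef_rot: [179.8, 0.2, 139.3]
wrist_force: [-0.9, -0.9, 6.0]
gripper_width: 0.173
grip_force: 68.6
```

```bash
python3 - <<'E'
from h import *
np.set_printoptions(precision=4,suppress=True)
im,d=eyes.snapshot("wrist");o=r.observe();cv2.imwrite("pics/w8.png",cv2.resize(im[80:320,200:440,::-1],None,fx=2.5,fy=2.5))
print(o["tcp_pos"],o["eef_rot"],o["wrist_force"],o["wrist_torque"],o["grip_force"])
P=cloud("wrist",d,np.ones((400,640),bool));T=(P-o["tcp_pos"])@rot(o["eef_rot"])
q=np.hypot(T[:,0]-.0005,T[:,1]+.0005);k=(abs(T[:,2]-.013)<.012)&(T[:,0]>.012)
for n,lo,hi in (("flange",.025,.040),("rim",.0435,.0465)):
    m=T[k&(q>lo)&(q<hi)&(abs(T[:,1])>.010)];print(n,len(m),np.percentile(m[:,2],[10,50,90]))
nb=T[(T[:,0]>.0435)&(T[:,0]<.05)&(abs(T[:,1])<.012)&(abs(T[:,2]-.0105)<.002)];print("nib",len(nb),nb.mean(0),np.degrees(np.arctan2(nb[:,1].mean()+.0005,nb[:,0].mean())))
for f in finder.spot_point("wrist","half_mark")[:1]:print(f)
E
```

```text
[0.5787 0.139  0.0965] [179.8238   0.1669 139.3555] [-0.7766 -1.2643  6.6426] [-0.255   0.2595  0.1843] 68.63558292388916
flange 3047 [0.0093 0.0101 0.011 ]
rim 974 [0.0143 0.0151 0.0159]
nib 94 [ 0.0469 -0.0027  0.0103] -2.6609883122664764
{'pixel': [16.3, 136.1], 'confidence': 0.68}
```

View pics/w8.png

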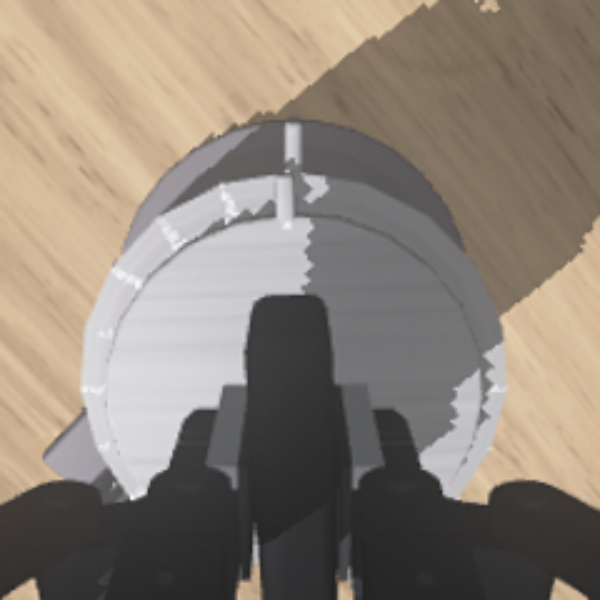

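The nib at (286,200) stands within about 3° of the rib at (292,145). I'll add a small turn and hold.

arm_command(
  deltas=[
    [0,0,0,1,1],
    [0,0,0,2,1],
    [0,0,0,2,1],
    [0,0,0,2,1],
    [0,0,0,2,1],
  ],
)

```text
time_s: 17.6
tcp_pos: [0.5787, 0.1389, 0.0965]
eef_rot: [179.8, 0.2, 137.4]
wrist_force: [-0.5, -1.2, 6.7]
gripper_width: 0.168
grip_force: 68.6
```

```bash
python3 - <<'E'
from h import *
np.set_printoptions(precision=4,suppress=True)
im,d=eyes.snapshot("wrist");o=r.observe()
print(o["time_s"],o["eef_rot"],o["wrist_force"],o["grip_force"])
P=cloud("wrist",d,np.ones((400,640),bool));T=(P-o["tcp_pos"])@rot(o["eef_rot"])
nb=T[(T[:,0]>.0435)&(T[:,0]<.05)&(abs(T[:,1])<.012)&(abs(T[:,2]-.0105)<.002)]
a=np.degrees(np.arctan2(nb[:,1].mean()+.0005,nb[:,0].mean()));print("nib",a,"lid yaw",o["eef_rot"][2]-a-180)
im,d=eyes.snapshot("side")
for f in finder.spot_point("side","clip_mid")[:2]:print(f["confidence"],at_z("side",f["pixel"],.059))
E
```

```text
17.65 [179.8207   0.1623 137.3662] [-1.5132 -0.8032  6.7619] 68.63804697990417
nib -3.061422654758851 lid yaw -39.57232842775798
```

```bash
python3 -c "
from h import *
print(workorder.hand_in())"
```

```text
the job is handed in; nothing more can be done
None
```

The job is handed in, with no verdict returned: the clip was let go on the tag plate (about 14 mm above its edge, not visible in the last check), and the lid is seated and still held within about 1° of the half-way ribs.

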